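Show the heat-sink module to the inspection camera

TASK

Switch on the inspection lamp: twist the spring-loaded knob on the lamp box clockwise to its stop, then let it spring back. Then unplug the module with the finned heat sink from the backplane and finish while holding it in the air in front of the inspection camera, its heat sink squarely facing the lens, handle uppermost, with the fin tips in the middle of the picture at the camera's focus distance. Leave the other modules plugged in, do not bump the camera, and do not push the other things on the bench about.

Things in the scene. Friction and masses are not known exactly. Their poses are not given: they have to be found in the camera images.
- switch (a joint): Angle of the black knob on the lamp box: 0 at rest, grows as it is turned clockwise seen from above, hard stop at 1.2. A light spring (0.024 N m at rest, about 0.1 N m at the stop) returns it to 0 when released.
- switch_grip (a point): Point on the upright axis of the knob, at the height to grip. The knob is a black bar 42 mm long, 14 mm thick, 32 mm tall (top 10 mm above this point) on a disc of 44 mm diameter whose top is 20 mm below this point. The frame turns with the knob: x along the bar (white mark on the -x half), z up. Grip it across its thickness (y) from above.
- lamp_box: Fixed grey box, 110 (x) by 130 (y) by 55 mm tall, with the knob on the middle of its top. Origin: centre of its underside.
- backplane: Fixed green board 110 (x) by 280 (y) by 4 mm with a black socket strip along y, 32 mm wide, 24 mm tall: slots at y = -82, 0 and 82 mm, 16 mm deep, 0.5 mm play each side. Three modules stand upright in them, axes parallel to the backplane's; which is in which slot varies. Origin: centre of the underside.
- fin_module: Plug-in module with the finned aluminium heat sink (105 to 200 g, 106 mm tall). Origin: centre of the underside of its connector; z up, x the way the heat sink faces. Connector 16 (x) by 50 (y) by 16 mm tall, sunk in its slot (underside 8 mm above the bench); above it an upright board 4 by 64 mm, to z = 74 mm; on top a grey handle (see fin_grip).
- fin_face (a point): Middle of the heat sink's fin tips: (30, 0, 43) mm in the module's frame, same axes. The heat sink spans x = 2 to 30 mm, y = -25 to 25 mm, z = 22 to 64 mm of the module's frame and has seven upright fins.
- fin_grip (a point): Grip point on the handle: (0, 0, 94) mm in the module's frame, 12 mm below the handle's top, same axes. The handle is 12 mm thick (x), 40 mm wide (y), from z = 68 to 106 mm, centred on the module's z axis: grip it across x from above.
- cap_module: Same construction as fin_module (same connector, board and grey handle, same origin and axes) but with two black round capacitors (24 mm diameter) lying along x on its +x side, reaching to x = 28 mm. Leave it plugged in.
- can_module: Same construction as fin_module (same connector, board and grey handle, same origin and axes) but with a flat steel shield can (52 by 40 mm, to x = 11 mm) on its +x side. Leave it plugged in.
- cam_stand: Fixed camera stand: white foot 170 (x, from -75 to 95) by 170 (y) by 18 mm, with a steel column of 24 mm diameter, 378 mm tall, 70 mm behind (+x of) its origin. Its -x axis is the horizontal direction in which the camera looks. Origin: on the underside of the foot, 10 mm nearer -x than its centre.
- cam_head: The camera: black lens barrel with a white ring light of 64 mm diameter, and a white housing 52 mm square, 138 mm long overall. Origin: centre of the lens front, 280 mm above the bench and 61 mm towards -x of the stand's origin. It looks along its own -x axis, 30 degrees down from level; y is level; x points back into the camera.
- focus (a point): Focus point in the air on the lens axis, 160 mm in front of the lens, 200 mm above the bench; axes as cam_head. The middle of the fin tips belongs here, with the module's x axis along this x (heat sink facing the lens, so the module leans back 30 degrees, its top away from the camera) and its y along this y.
- spool: Bystander: metal solder spool, 52 mm diameter, 40 mm tall, standing. Origin: centre of the underside.
- driver: Bystander: screwdriver, 170 mm long, lying. Origin: underside, near its middle.
- flux: Bystander: white flux bottle, 42 mm diameter, 100 mm tall. Origin: centre of the underside.
- spare_board: Bystander: small green circuit board 90 by 70 mm, lying flat. Origin: centre of the underside.
- pliers: Bystander: pliers about 150 mm long, lying. Origin: underside, at the pivot.

How it is judged:
By the outcome, as a careful person would: the job done as asked, in the order asked, and still so for the second after the job is handed in, while the arm keeps its last pose, push and grip.
It also fails if it takes over 64 s, if anything falls off the work surface, if the arm or the gripper's body presses on something with over 40 N, if the wrist force passes 120 N, or if a joint passes its speed limit or range.

ROBOT

A 7-joint arm with a two-finger parallel gripper is mounted at the origin on the work surface. World frame = base frame: x ahead of the robot, y to its left, z up, the work surface at z = 0. Lengths are in m, angles in degrees, forces in N, time in s.
With the tool pointing down it reaches from about 0.425 to 0.875 m from the base axis. Payload 4.7 kg.
Tool frame: the origin (TCP) lies between the finger pads; the fingertips stand 22 mm ahead of it and the grasp point (between the pads) lies 3 mm ahead of it; z points along the fingers, y is the line along which they close (so a half turn about z gives the same grasp; the last joint's range is limited). The gripper opens to 87 mm and grips with 3 to 60 N. Pads are 19 mm wide; open, the fingers measure 117 mm over their backs; the gripper's body (75 mm by 190 mm) begins 51 mm behind the grasp point.
Start: joints at [-71.098, 18.392, -4.016, 83.108, 1.295, 78.541, -3.26], TCP at [0.202, 0.618, 0.245] pointing down, gripper open.
Joint ranges: [-163.93, 163.93], [-17.29, 119.83], [-79.2, 71.16], [3.27, 140.29], [-89.18, 269.18], [5.43, 117.66], [-154.24, 154.24]. Speed limits (degrees/s): [147.25, 147.25, 180, 180, 180, 180, 180].

INTERFACE

Orientations are given as [roll, pitch, yaw] about the fixed x, y, z axes, in that order (R = Rz(yaw) Ry(pitch) Rx(roll)).
In Python, from cell import env gives the robot as it stands.
- The arm moves only by the tool drive_tool, never from a script. Its argument "moves" is a list of rows, each a list of 3 entries, a list of its own where there are three numbers: the shift along the tool's x, y, z in mm, then the turn, a rotation vector about the tool's x, y, z in rad, then the closure, from 0 (fully open) to 1 (shut). In form: [[[x, y, z], [wx, wy, wz], jaw], ...]. A call has 1 to 12 rows; each row shifts and turns the commanded pose from where the row before left it, along the tool's axes as they then stand; what a row does not reach is not made up. A row lasts 1/12 s, in which the tool goes at most 41.7 mm and 7.16 degrees, less where a joint would pass 70% of its speed; a pose out of reach is approached as far as the arm can. A call with a gripper value outside its range is refused whole. The fingers move at their own pace and stop on an object; "newtons" is the grip in N (left out, the last holds). Time passes only in rows, so rows that do not move let the fingers close. It gives the time, the measured TCP pose, the force, the opening and the grip force at its end, in the units of the state.
- env.get_obs(): the state, without advancing time (a new reading comes with each control period).
- env.read_camera(name): name is "scene" or "top" or "wrist"; returns (picture, depth): 384x512x3 uint8, blue, green, red; 384x512 float32, m along the optical axis (not along the pixel's ray), 0 where there is no reading.
- env.get_calibration(name): a dict with "fx", "fy", "cx", "cy" (pixels), "T" (4x4, takes a point from camera to world coordinates). Camera axes: x right, y down, z forward; pixel columns grow to the right and rows downward; lengths in m; the calibration is good to about 2 mm. A picture is of the moment at which its call begins: read the wrist's pose just before it. get_calibration takes no time and is no camera call; for the wrist camera it gives the pose at the moment of the call.
- env.sign_off(): hands the job in; it is judged then, once.
The state is a dict: "time_s": time; "qpos": joint angles; "joint_velocities": joint speeds; "effort": joint torques, N m; "tool_pos": TCP position; "tool_rot": TCP orientation; "force": force on the tool from outside, world axes, zero at the start; "wrist_torque": the same for the moment, N m; "grip_width": finger opening in m; "grasp_force": force on a finger pad.
Only numpy, scipy, OpenCV 4.12 (cv2) and the standard library are available. Lean on these libraries where they do the work, as an engineer would, in place of code of your own. Each camera call takes 0.05 s, during which the arm holds its last target. There are 200 camera calls.

## Working session

There is one attempt and no reset: what is moved stays moved. The work goes in short steps, Python scripts to look and compute and a tool call to move; the robot and the scene stay as the last step left them, time stands still between calls to the robot, and variables do not carry over. Pictures are saved under pics/ and viewed, at most 10 in all, crops included, and the job is handed in when it is done.

Besides the shell and the picture viewer there is one more tool, called after "Emit:" as name([rows], argument=value, ...), one row to a line, values as JSON. drive_tool: Moves the arm, as the interface text tells. Its arguments: {"type":"object","properties":{"moves":{"type":"array"},"newtons":{"type":"number"}},"required":["moves"]}

```bash
ls; mkdir -p pics
python3 - <<'E'
from cell import env
import cv2,numpy as np
o=env.get_obs(); print(o)
for n in("scene","top"):
    p,d=env.read_camera(n); cv2.imwrite(f"pics/{n}0.png",p); np.save(f"{n}0.npy",d); c=env.get_calibration(n); print(n,c)
E
```

```text
pics
{'time_s': 0.0, 'qpos': array([-71.10044394,  18.43785366,  -4.01681212,  83.1748968 ,
         1.29313718,  78.53999728,  -3.25997612]), 'joint_velocities': array([ 0.05022203,  0.09237046, -0.06669427, -0.06807389,  0.07599733,
       -0.05020652,  0.03614296]), 'effort': array([-9.82104416e-05, -4.91298366e+01, -4.04041009e-01, -3.12539577e+01,
       -6.39905711e-02,  4.34994511e-02,  1.93720762e-04]), 'tool_pos': array([0.20171474, 0.61737369, 0.24347535]), 'tool_rot': array([-1.79892396e+02,  3.50808105e-03,  1.61911064e+02]), 'force': array([ 0.46946956,  0.07059121, -0.19810471]), 'wrist_torque': array([ 0.00265121,  0.04080372, -0.02654608]), 'grasp_force': 0.0, 'grip_width': 0.08707685671179528}
scene {'fx': 448.83211050414974, 'fy': 448.83211050414974, 'cx': 259.89502768238026, 'cy': 191.24156086103932, 'T': array([[-7.41455176e-01,  5.51670805e-01, -3.81973225e-01,
         1.11944014e+00],
       [ 6.71001641e-01,  6.08736847e-01, -4.23315779e-01,
         5.68321010e-01],
       [-1.00978018e-03, -5.70174336e-01, -8.21523102e-01,
         1.26016012e+00],
       [ 0.00000000e+00,  0.00000000e+00,  0.00000000e+00,
         1.00000000e+00]])}
top {'fx': 450.6398671844289, 'fy': 450.6398671844289, 'cx': 251.9894508723647, 'cy': 184.2531175036323, 'T': array([[-0.02183383, -0.98246735,  0.18515179,  0.36299774],
       [-0.99950913,  0.0256126 ,  0.01804159, -0.022381  ],
       [-0.0224675 , -0.18466698, -0.98254431,  1.5848028 ],
       [ 0.        ,  0.        ,  0.        ,  1.        ]])}
```

View pics/scene0.png

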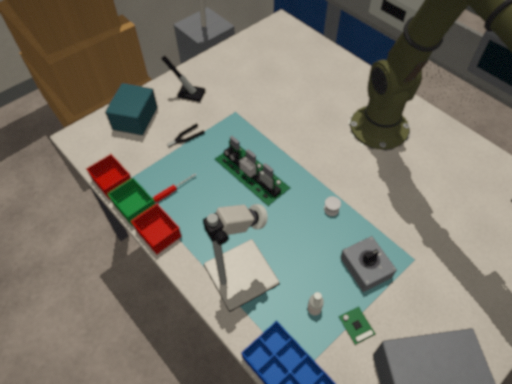

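View pics/top0.png

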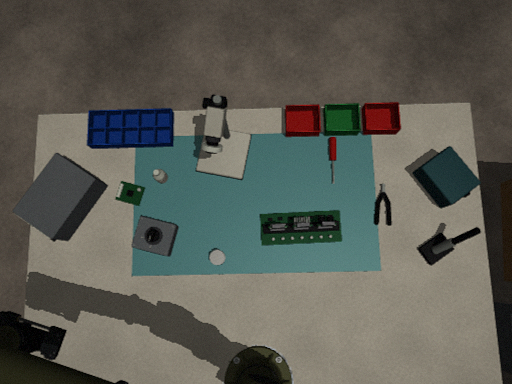

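The scene view shows the lamp box at (368,262), the backplane with its modules at (252,170), the camera head at (235,218) and its foot at (242,275). In the top view the knob is at (153,236), the backplane at (300,227), the foot at (224,155) and the lens end near (210,148). Next I measure them from colour, height and depth.

```bash
cat > h.py <<'E'
from cell import env
import cv2,numpy as np
from scipy.spatial.transform import Rotation as R
def grab(n,save=None):
    c=env.get_calibration(n); p,d=env.read_camera(n)
    if save: cv2.imwrite(f"pics/{save}.png",p)
    return p,d,c
def cloud(d,c):
    v,u=np.indices(d.shape); q=np.stack([(u-c["cx"])/c["fx"]*d,(v-c["cy"])/c["fy"]*d,d],-1)
    return q@c["T"][:3,:3].T+c["T"][:3,3]
def rays(uv,c,z):
    uv=np.atleast_2d(uv).astype(float); q=np.c_[(uv[:,0]-c["cx"])/c["fx"],(uv[:,1]-c["cy"])/c["fy"],np.ones(len(uv))]@c["T"][:3,:3].T
    t=c["T"][:3,3]; return t+q*((z-t[2])/q[:,2])[:,None]
def rect(pts):
    (c,s,a)=cv2.minAreaRect((pts[:,:2]*1000).astype(np.float32)); return np.round(c,1),np.round(s,1),round(a,2)
def pose(): 
    o=env.get_obs(); return o["tool_pos"],R.from_euler("xyz",o["tool_rot"],degrees=True)
E
python3 - <<'E'
from h import *
p=cv2.imread("pics/top0.png");d=np.load("top0.npy");c=env.get_calibration("top")
W=cloud(d,c);z=W[...,2];hsv=cv2.cvtColor(p,cv2.COLOR_BGR2HSV)
v,u=np.indices(d.shape)
def box(a,b,e,f):return (u>=a)&(u<b)&(v>=e)&(v<f)
def rep(n,m,zz):
    m=m.astype(np.uint8);k,l,s,_=cv2.connectedComponentsWithStats(m)
    i=1+np.argmax(s[1:,4]);m=l==i
    print(n,m.sum(),"zmed",np.round(np.median(z[m]),4),"ray",rect(rays(np.c_[u[m],v[m]],c,zz)),"cloud",rect(W[m]))
rep("lamp",box(125,190,205,265)&(z>.045)&(z<.065),.055)
rep("knob",box(125,190,205,265)&(z>.08),.09)
print("knob z",np.sort(z[box(125,190,205,265)])[-30:].round(4))
rep("foot",box(190,260,120,190)&(z>.011)&(z<.026),.018)
rep("head",box(190,260,80,190)&(z>.2),.28)
rep("bp",box(250,350,200,250)&(hsv[...,0]>50)&(hsv[...,0]<78)&(hsv[...,1]>110),.004)
rep("strip",box(250,350,200,250)&(z>.02)&(z<.14),.03)
for n,b in dict(spool=(200,235,240,270),flux=(145,175,160,188)).items():
    rep(n,box(*b)&(z>.015),.04)
s=cv2.resize(p[195:250,245:355],None,fx=7,fy=7,interpolation=cv2.INTER_CUBIC);cv2.imwrite("pics/c1.png",s)
E
```

```text
lamp 1113 zmed 0.056 ray (array([481.8, 345.7]), array([131.9, 109.9]), 74.75) cloud (array([482.4, 347.4]), array([133.1, 110.5]), 74.87)
knob 65 zmed 0.0955 ray (array([482.6, 346.4]), array([17.1, 41.4]), 72.28) cloud (array([433.5, 162.9]), array([394.3,  41.1]), 75.1)
knob z [0.0978 0.0981 0.0983 0.0985 0.0988 0.0989 0.0994 0.1    0.1001 0.1003
 0.1004 0.1006 0.1008 0.101  0.1021 0.1042 1.5848 1.5848 1.5848 1.5848
 1.5848 1.5848 1.5848 1.5848 1.5848 1.5848 1.5848 1.5848 1.5848 1.5848]
foot 1554 zmed 0.0188 ray (array([778.5, 108.1]), array([170.6, 170.4]), 77.36) cloud (array([779.6, 108.4]), array([170.2, 171.9]), 76.9)
head 1154 zmed 0.3473 ray (array([798.7, 113.8]), array([ 73.8, 183.5]), 88.63) cloud (array([605.7,  76.4]), array([513.8, 102.7]), 10.84)
bp 1402 zmed 0.0049 ray (array([ 503.5, -158.7]), array([109.1, 277.9]), 1.33) cloud (array([ 462.9, -159.6]), array([191.6, 280.2]), 1.7)
strip 821 zmed 0.0303 ray (array([ 511.8, -157.2]), array([ 51.5, 259.7]), 1.43) cloud (array([ 509.6, -157.6]), array([ 46.5, 260.4]), 1.46)
spool 182 zmed 0.0409 ray (array([406.3, 133.5]), array([47.8, 46.9]), 88.74) cloud (array([398. ,  66.3]), array([184.5,  48.2]), 83.11)
flux 159 zmed 0.0677 ray (array([694. , 332.1]), array([50.7, 46.7]), 88.5) cloud (array([526.7, 167.8]), array([500. ,  41.8]), 44.51)
```

View pics/c1.png

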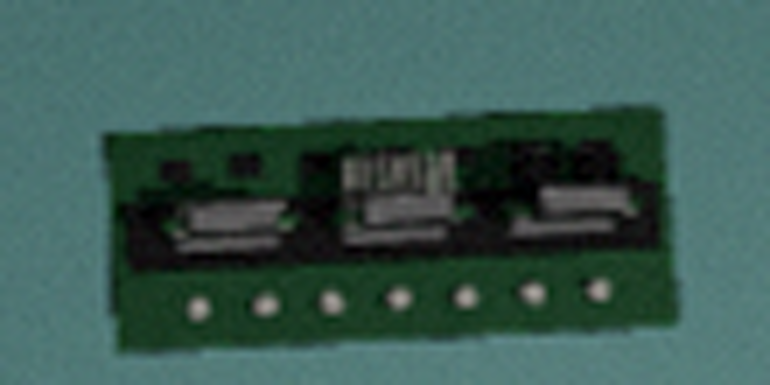

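The crop shows the finned module in the middle slot (fins at about (400,172), facing up in the picture, which is world +x). The handles are the grey bars, and the backplane yaw is about 1.4°. The sizes match those given: lamp box 132×110, foot 170×170, and knob top about 95 mm. I'll move above the knob.

Emit:
drive_tool([
  [[-29.2,-14.2,4],[0,0,0],0],
  [[-29.2,-14.2,4],[0,0,0],0],
  [[-29.2,-14.2,4],[0,0,0],0],
  [[-29.2,-14.2,4],[0,0,0],0],
  [[-29.2,-14.2,4],[0,0,0],0],
  [[-29.2,-14.2,4],[0,0,0],0],
  [[-29.2,-14.2,4],[0,0,0],0],
  [[-29.2,-14.2,4],[0,0,0],0],
  [[-29.2,-14.2,4],[0,0,0],0],
  [[-29.2,-14.2,4],[0,0,0],0],
  [[-29.2,-14.2,4],[0,0,0],0],
  [[-29.2,-14.2,4],[0,0,0],0],
], newtons=20)

```text
time_s: 1.1
tool_pos: [0.4828, 0.3456, 0.196]
tool_rot: [-180.0, -0.0, 161.9]
force: [0.4, -0.1, -1.0]
grip_width: 0.0869
grasp_force: 0.0
```

Emit:
drive_tool([
  [[0,0,0],[0,0,0],0],
  [[0,0,0],[0,0,0],0],
  [[0,0,0],[0,0,0],0],
])

```text
time_s: 1.35
tool_pos: [0.4815, 0.3474, 0.1962]
tool_rot: [-180.0, -0.1, 161.9]
force: [-0.7, 0.7, 0.3]
grip_width: 0.087
grasp_force: 0.0
```

Run:
```python
from h import *
o=env.get_obs();print(o["qpos"].round(1),o["tool_pos"],o["tool_rot"])
p,d,c=grab("wrist","w1");np.save("w1.npy",d)
W=cloud(d,c);z=W[...,2]
near=np.hypot(W[...,0]-.482,W[...,1]-.346)<.035
m=near&(z>.086)&(z<.11)
v,u=np.nonzero(m)
print(m.sum(),np.percentile(z[m],[10,50,90]),rect(W[m]),rect(rays(np.c_[u,v],c,.095)))
m2=(z>.045)&(z<.066)&(np.hypot(W[...,0]-.482,W[...,1]-.346)<.12);print(rect(W[m2]),np.percentile(z[m2],[10,50,90]))
dk=near&(z>.058)&(z<.07); print("disc z",np.percentile(z[dk],[10,50,90]))
# lens check from scene depth
sd=np.load("scene0.npy");sc=env.get_calibration("scene");S=cloud(sd,sc);sp=cv2.imread("pics/scene0.png")
for uv in[(255,213),(261,215),(264,217),(258,222),(214,228),(240,218)]:print(uv,S[uv[1],uv[0]].round(3),sp[uv[1],uv[0]])
```

```text
[-45.9  13.1   8.7  95.5  -2.1  71.6  35.2] [0.48152893 0.34736995 0.1961596 ] [-1.79989617e+02 -6.14123306e-02  1.61900655e+02]
846 [0.09333075 0.09460133 0.09546005] (array([481.8, 342.7]), array([14. , 41.9]), 74.47) (array([480.7, 343.1]), array([13.8, 43.3]), 74.46)
(array([481.9, 342.6]), array([130.2, 109.7]), 74.49) [0.05370526 0.05486401 0.05712503]
disc z [0.0629716  0.06457529 0.0655629 ]
(255, 213) [0.731 0.119 0.309] [50 47 49]
(261, 215) [0.724 0.135 0.312] [140 152 155]
(264, 217) [0.721 0.141 0.306] [145 157 159]
(258, 222) [0.736 0.137 0.294] [108 119 120]
(214, 228) [0.849 0.11  0.36 ] [36 36 39]
(240, 218) [0.782 0.124 0.347] [157 171 178]
```

View pics/w1.png

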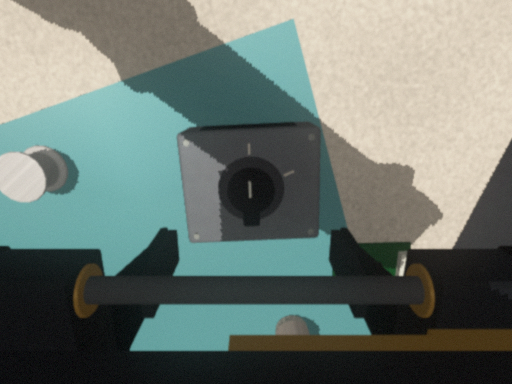

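The wrist view shows the knob bar at (250,190), upright in the picture, with its disc and marks on the box. The measurement fits the given sizes: 42×14 mm, top 95 mm, disc 65 mm. I'll correct and descend to grip.

Emit:
drive_tool([
  [[-1.7,-4.3,4],[0,0,-0.045],0],
  [[0,0,20],[0,0,0],0],
  [[0,0,20],[0,0,0],0],
  [[0,0,20],[0,0,0],0],
  [[0,0,20],[0,0,0],0],
  [[0,0,14],[0,0,0],0],
  [[0,0,6],[0,0,0],0],
  [[0,0,0],[0,0,0],0],
  [[0,0,0],[0,0,0],0],
])

```text
time_s: 2.15
tool_pos: [0.4819, 0.3435, 0.093]
tool_rot: [180.0, 0.0, 164.6]
force: [-0.2, 0.0, 0.2]
grip_width: 0.0875
grasp_force: 0.0
```

Emit:
drive_tool([
  [[0,0,0],[0,0,0],1],
  [[0,0,0],[0,0,0],1],
  [[0,0,0],[0,0,0],1],
  [[0,0,0],[0,0,0],1],
  [[0,0,0],[0,0,0],1],
  [[0,0,0],[0,0,0],1],
  [[0,0,0],[0,0,0],1],
  [[0,0,0],[0,0,0],1],
], newtons=20)

```text
time_s: 2.82
tool_pos: [0.4823, 0.3424, 0.0926]
tool_rot: [180.0, 0.0, 164.5]
force: [-0.1, 0.7, 0.6]
grip_width: 0.0417
grasp_force: 0.0
```

Emit:
drive_tool([
  [[0,0,0],[0,0,0],1],
  [[0,0,0],[0,0,0],1],
  [[0,0,0],[0,0,0],1],
  [[0,0,0],[0,0,0],1],
  [[0,0,0],[0,0,0],1],
  [[0,0,0],[0,0,0],1],
  [[0,0,0],[0,0,0],1],
  [[0,0,0],[0,0,0],1],
])

```text
time_s: 3.48
tool_pos: [0.4827, 0.344, 0.0927]
tool_rot: [179.8, 0.1, 164.5]
force: [2.3, 5.5, -3.4]
grip_width: 0.014
grasp_force: 20.0
```

Emit:
drive_tool([
  [[0,0,0],[0,0,0.1],1],
  [[0,0,0],[0,0,0.1],1],
  [[0,0,0],[0,0,0.1],1],
  [[0,0,0],[0,0,0.1],1],
  [[0,0,0],[0,0,0.1],1],
  [[0,0,0],[0,0,0.1],1],
  [[0,0,0],[0,0,0.1],1],
  [[0,0,0],[0,0,0.1],1],
  [[0,0,0],[0,0,0.1],1],
  [[0,0,0],[0,0,0.1],1],
  [[0,0,0],[0,0,0.1],1],
  [[0,0,0],[0,0,0],1],
])

```text
time_s: 4.48
tool_pos: [0.4833, 0.3445, 0.0927]
tool_rot: [179.8, -0.1, 101.3]
force: [4.1, 6.0, -5.7]
grip_width: 0.0138
grasp_force: 20.0
```

```bash
python3 -c "
from h import *
o=env.get_obs();print(o['wrist_torque'],o['force'],o['tool_rot'],o['qpos'].round(1))"
```

```text
[ 1.25428878 -0.84752657  0.07782429] [ 4.12276899  5.95685364 -5.65571402] [ 1.79785831e+02 -1.45431901e-01  1.01279949e+02] [-53.   18.6  17.7 102.1  -6.5  60.  -21.7]
```

Emit:
drive_tool([
  [[0,0,0],[0,0,0.06],1],
  [[0,0,0],[0,0,0.05],1],
  [[0,0,0],[0,0,0.02],1],
  [[0,0,0],[0,0,0],1],
  [[0,0,0],[0,0,0],1],
])

```text
time_s: 4.9
tool_pos: [0.4833, 0.3444, 0.0927]
tool_rot: [179.8, -0.1, 94.1]
force: [5.0, 5.4, -5.7]
grip_width: 0.0141
grasp_force: 20.0
```

```bash
python3 -c "
from h import *
o=env.get_obs();print(o['wrist_torque'],o['force'],o['tool_rot'],o['qpos'].round(1))"
```

```text
[ 1.20266635 -0.94016709  0.41098116] [ 4.9956215   5.43913308 -5.71094307] [ 1.79791269e+02 -1.46017000e-01  9.41395620e+01] [-53.9  18.7  18.7 102.2  -6.8  60.  -28.5]
```

The torque rose to 0.41 N m, well above the 0.1 N m spring, so the knob is at its stop. I'll release it.

Emit:
drive_tool([
  [[0,0,0],[0,0,0],0],
  [[0,0,0],[0,0,0],0],
  [[0,0,0],[0,0,0],0],
  [[0,0,0],[0,0,0],0],
  [[0,0,0],[0,0,0],0],
  [[0,0,0],[0,0,0],0],
  [[0,0,0],[0,0,0],0],
  [[0,0,0],[0,0,0],0],
  [[0,0,0],[0,0,0],0],
  [[0,0,0],[0,0,0],0],
  [[0,0,0],[0,0,0],0],
  [[0,0,0],[0,0,0],0],
])

```text
time_s: 5.9
tool_pos: [0.4823, 0.3423, 0.0925]
tool_rot: [-180.0, 0.0, 94.0]
force: [-0.4, -0.3, -0.8]
grip_width: 0.0834
grasp_force: 0.0
```

Emit:
drive_tool([
  [[0,0,-10],[0,0,0],0],
  [[0,0,-25],[0,0,0],0],
  [[0,0,-35],[0,0,0],0],
  [[0,0,-35],[0,0,0],0],
  [[0,0,-5],[0,0,0],0],
  [[0,0,0],[0,0,0],0],
  [[0,0,0],[0,0,0],0],
])

```text
time_s: 6.48
tool_pos: [0.4823, 0.3425, 0.2031]
tool_rot: [180.0, -0.0, 94.0]
force: [-0.3, 0.3, -1.2]
grip_width: 0.0868
grasp_force: 0.0
```

Run:
```python
from h import *
o=env.get_obs();print(o["qpos"].round(1),o["tool_pos"],o["tool_rot"])
p,d,c=grab("wrist","w2");W=cloud(d,c);z=W[...,2]
m=(np.hypot(W[...,0]-.482,W[...,1]-.343)<.035)&(z>.086)&(z<.11);print(rect(W[m]))
# ring light / lamp change
t,d,c=grab("top","top1");W=cloud(d,c);t0=cv2.imread("pics/top0.png")
print([ (a[215:255,135:180].mean((0,1)).round(),a[140:150,200:220].mean((0,1)).round()) for a in (t0,t)])
```

```text
[-54.9  12.8  19.6  95.8  -4.5  72.2 -30.3] [0.48232453 0.34252144 0.20308408] [ 1.79963755e+02 -4.44967775e-02  9.40140145e+01]
(array([482. , 342.8]), array([14.5, 42.1]), 75.11)
[(array([72., 72., 60.]), array([66., 71., 70.])), (array([55., 55., 46.]), array([72., 78., 76.]))]
```

The knob is back at its rest angle (75.1° against 74.5° before). Now I'll move over the backplane, raising the tool a little.

Emit:
drive_tool([
  [[-25,-1,-4],[0,0,0],0],
  [[-34.1,-1,-4],[0,0,0],0],
  [[-34.1,-1,-4],[0,0,0],0],
  [[-34.1,-1,-4],[0,0,0],0],
  [[-34.1,-1,-4],[0,0,0],0],
  [[-34.1,-1,-4],[0,0,0],0],
  [[-34.1,-1,-4],[0,0,0],0],
  [[-34.1,-1,-4],[0,0,0],0],
  [[-34.1,-1,-4],[0,0,0],0],
  [[-34.1,-1,-4],[0,0,0],0],
  [[-34.1,-1,-4],[0,0,0],0],
  [[-34.1,-1,-4],[0,0,0],0],
])

```text
time_s: 7.58
tool_pos: [0.4973, -0.0591, 0.2493]
tool_rot: [-179.9, -0.0, 94.0]
force: [1.3, 0.0, -0.3]
grip_width: 0.0869
grasp_force: 0.0
```

Emit:
drive_tool([
  [[-34.1,-1,0],[0,0,0],0],
  [[-34.1,-1,0],[0,0,0],0],
  [[-34.1,0,0],[0,0,0],0],
  [[0,0,0],[0,0,0.045],0],
  [[0,0,0],[0,0,0],0],
  [[0,0,0],[0,0,0],0],
  [[0,0,0],[0,0,0],0],
])

```text
time_s: 8.17
tool_pos: [0.5034, -0.158, 0.2496]
tool_rot: [-179.9, -0.0, 91.6]
force: [0.1, -0.3, 0.5]
grip_width: 0.087
grasp_force: 0.0
```

Run:
```python
from h import *
o=env.get_obs();print(o["qpos"].round(1),o["tool_pos"],o["tool_rot"])
p,d,c=grab("wrist","w3");np.save("w3.npy",d);W=cloud(d,c);z=W[...,2]
m=((z>.095)&(z<.13)&(W[...,0]>.42)&(W[...,0]<.6)).astype(np.uint8)
k,l,s,_=cv2.connectedComponentsWithStats(m)
for i in range(1,k):
    if s[i,4]>100:
        q=W[l==i];v,u=np.nonzero(l==i);top=l==i
        print(s[i],np.percentile(q[:,2],[10,50,90]).round(4),rect(q),rect(rays(np.c_[u,v],c,.114)))
```

```text
[-28.2   3.2  44.7 101.3  -2.3  76.5  18.7] [ 0.50337812 -0.15800334  0.24963676] [-1.79903860e+02 -3.88878044e-02  9.16251507e+01]
[248  73  15  49 690] [0.1128 0.1137 0.1147] (array([500.5, -80.1]), array([11.7, 38.9]), 1.23) (array([500.5, -80.1]), array([11.6, 38.7]), 1.25)
[248 165  14  46 593] [0.112  0.1137 0.1147] (array([ 502.4, -161.8]), array([12. , 40.2]), 1.4) (array([ 502.4, -159.7]), array([11.8, 43.3]), 1.25)
[249 242  12  34 395] [0.1032 0.1136 0.1147] (array([ 504.7, -237.7]), array([11.4, 28.5]), 1.98) (array([ 504.5, -233.1]), array([11.1, 36.8]), 1.67)
```

View pics/w3.png

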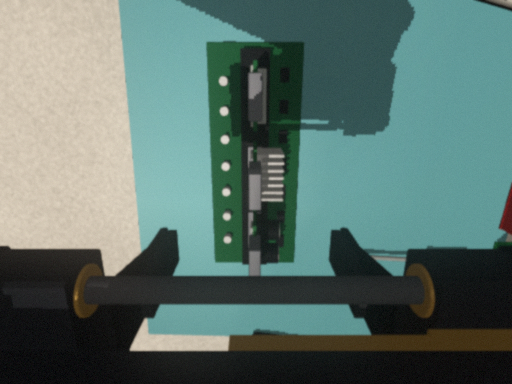

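The wrist view shows three handles at (257,95), (255,186) and (254,255). The middle one has fins on its right, at (272,175). Its top measures 113.7 mm (114 expected), its size 12×40 mm, and its centre (502.4, -161.8). I'll descend and grip it.

Emit:
drive_tool([
  [[-3.8,-1.1,20],[0,0,0.005],0],
  [[0,0,30],[0,0,0],0],
  [[0,0,30],[0,0,0],0],
  [[0,0,30],[0,0,0],0],
  [[0,0,20],[0,0,0],0],
  [[0,0,11],[0,0,0],0],
  [[0,0,5],[0,0,0],0],
  [[0,0,0],[0,0,0],0.5],
  [[0,0,0],[0,0,0],0.5],
  [[0,0,0],[0,0,0],0.5],
  [[0,0,0],[0,0,0],0.5],
  [[0,0,0],[0,0,0],0.5],
], newtons=40)

```text
time_s: 9.22
tool_pos: [0.5032, -0.1636, 0.1056]
tool_rot: [179.9, -0.0, 91.2]
force: [-0.6, -0.4, -0.1]
grip_width: 0.0616
grasp_force: 0.0
```

Emit:
drive_tool([
  [[0,0,0],[0,0,0],1],
  [[0,0,0],[0,0,0],1],
  [[0,0,0],[0,0,0],1],
  [[0,0,0],[0,0,0],1],
  [[0,0,0],[0,0,0],1],
  [[0,0,0],[0,0,0],1],
  [[0,0,0],[0,0,0],1],
  [[0,0,0],[0,0,0],1],
  [[0,0,0],[0,0,0],1],
  [[0,0,0],[0,0,0],1],
  [[0,0,0],[0,0,0],1],
  [[0,0,0],[0,0,0],1],
])

```text
time_s: 10.22
tool_pos: [0.5029, -0.1635, 0.1046]
tool_rot: [179.9, 0.0, 91.2]
force: [2.9, -0.2, -1.9]
grip_width: 0.0119
grasp_force: 39.9
```

Emit:
drive_tool([
  [[0,0,-3],[0,0,0],1],
  [[0,0,-4],[0,0,0],1],
  [[0,0,-4],[0,0,0],1],
  [[0,0,-4],[0,0,0],1],
  [[0,0,-4],[0,0,0],1],
  [[0,0,-4],[0,0,0],1],
  [[0,0,-4],[0,0,0],1],
  [[0,0,0],[0,0,0],1],
])

```text
time_s: 10.88
tool_pos: [0.5024, -0.1638, 0.1323]
tool_rot: [180.0, -0.0, 91.1]
force: [1.4, -0.5, -1.3]
grip_width: 0.0119
grasp_force: 39.9
```

The module is out of its slot. I'll lift it and work out the camera approach.

Emit:
drive_tool([
  [[0,0,-15],[0,0,0],1],
  [[0,0,-25],[0,0,0],1],
  [[0,0,-25],[0,0,0],1],
  [[0,0,-25],[0,0,0],1],
  [[0,0,-25],[0,0,0],1],
  [[0,0,-10],[0,0,0],1],
  [[0,0,0],[0,0,0],1],
  [[0,0,0],[0,0,0],1],
])

```text
time_s: 11.55
tool_pos: [0.5022, -0.1634, 0.2559]
tool_rot: [-180.0, -0.0, 91.2]
force: [-0.0, 0.6, -1.8]
grip_width: 0.0114
grasp_force: 39.9
```

```bash
cat > goal.py <<'E'
from h import *
M=np.array([[0,1,0],[1,0,0],[0,0,-1.]])          # tool axes in module frame
FACE=np.array([1.5,29.5,54.])                     # fin_face in tool frame, mm
def goal(foot,yaw,back=0):
    Rs=R.from_euler("z",yaw,degrees=True); Rf=Rs*R.from_euler("y",-30,degrees=True)
    o=np.r_[foot,0]+Rs.apply([-10,0,0]); lens=o+Rs.apply([-61,0,280]); f=lens+Rf.apply([-160-back,0,0])
    Rt=Rf*R.from_matrix(M); return lens,f,f-Rt.apply(FACE),Rt
def tell(foot,yaw,back=0,pr=True):
    p,r=pose(); p=p*1000; lens,f,t,Rt=goal(foot,yaw,back)
    print("lens",lens.round(1),"focus",f.round(1),"tcp",t.round(1),"rpy",Rt.as_euler("xyz",degrees=True).round(2))
    print("now",p.round(1),r.as_euler("xyz",degrees=True).round(2))
    print("shift tool axes now",r.inv().apply(t-p).round(1),"turn tool rad",(r.inv()*Rt).as_rotvec().round(4))
E
python3 - <<'E'
from goal import *
tell([778.5,108.1],-12.8,60)
E
```

```text
lens [709.3 123.8 280. ] focus [523.5 166.  170. ] tcp [471.9 176.2 202. ] rpy [150.    0.   77.2]
now [ 502.2 -163.4  255.9] [-1.7997e+02 -2.0000e-02  9.1150e+01]
shift tool axes now [340.1 -23.4  54. ] turn tool rad [-0.5215 -0.0641  0.2379]
```

Emit:
drive_tool([
  [[20,-2,2],[0,0,0],1],
  [[29,-2,3],[0,0,0],1],
  [[29,-2,3],[0,0,0],1],
  [[29,-2,3],[0,0,0],1],
  [[29,-2,3],[0,0,0],1],
  [[29,-2,3],[0,0,0],1],
  [[29,-2,3],[0,0,0],1],
  [[29,-2,3],[0,0,0],1],
  [[29,-2,3],[0,0,0],1],
  [[29,-2,3],[0,0,0],1],
  [[29,-2,3],[0,0,0],1],
  [[29,-2,0],[0,0,0],1],
])

```text
time_s: 12.55
tool_pos: [0.4697, 0.1756, 0.2214]
tool_rot: [-179.7, 0.1, 91.1]
force: [1.0, -0.4, -1.4]
grip_width: 0.0115
grasp_force: 39.9
```

Emit:
drive_tool([
  [[0,0,0],[-0.0652,-0.008,0.0297],1],
  [[0,0,0],[-0.0652,-0.008,0.0297],1],
  [[0,0,0],[-0.0652,-0.008,0.0297],1],
  [[0,0,0],[-0.0652,-0.008,0.0297],1],
  [[0,0,0],[-0.0652,-0.008,0.0297],1],
  [[0,0,0],[-0.0652,-0.008,0.0297],1],
  [[0,0,0],[-0.0652,-0.008,0.0297],1],
  [[0,0,0],[-0.0652,-0.008,0.0297],1],
  [[0,0,0],[0,0,0],1],
  [[0,0,0],[0,0,0],1],
  [[0,0,0],[0,0,0],1],
])

```text
time_s: 13.47
tool_pos: [0.4716, 0.1742, 0.2236]
tool_rot: [150.1, 0.1, 77.2]
force: [0.4, -0.7, -1.0]
grip_width: 0.0116
grasp_force: 39.9
```

Run:
```python
from goal import *
o=env.get_obs();print(o["qpos"].round(1),o["time_s"])
tell([778.5,108.1],-12.8,0)
p,d,c=grab("wrist","w4");np.save("w4.npy",d);np.save("w4T.npy",c["T"]);W=cloud(d,c);z=W[...,2]
m=((z>.011)&(z<.027)&(W[...,0]>.65)&(W[...,0]<.9)&(np.abs(W[...,1]-.11)<.15)).astype(np.uint8)
k,l,s,_=cv2.connectedComponentsWithStats(m);i=1+np.argmax(s[1:,4]);v,u=np.nonzero(l==i)
print(s[i],rect(W[l==i]),rect(rays(np.c_[u,v],c,.018)))
```

```text
[-48.9 -14.3   8.4 124.5  31.9  55.  -68.4] 13.4667
lens [709.3 123.8 280. ] focus [574.1 154.5 200. ] tcp [522.6 164.7 232. ] rpy [150.    0.   77.2]
now [471.6 174.2 223.6] [1.5011e+02 1.0000e-01 7.7200e+01]
shift tool axes now [ 2.  49.1 18.5] turn tool rad [-0.002   0.0016  0.0009]
[ 318   89   90  119 8620] (array([778.1, 105.1]), array([168.6, 169.7]), 77.54) (array([773.7, 106.9]), array([167.2, 171.9]), 77.72)
```

View pics/w4.png

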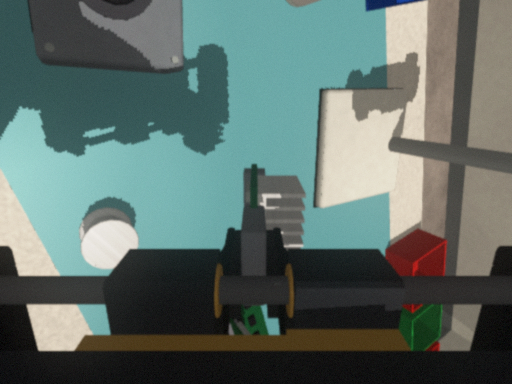

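The wrist view shows the module held straight, with its fins to the right at (283,205), facing the camera foot at (365,145) and the column. The spool is at (108,235). The foot measured here agrees with the top view to within 3 mm, so I'll average the two. I'll check how the module sits in the hand from this depth image.

Run:
```python
from goal import *
d=np.load("w4.npy");c=env.get_calibration("wrist");c["T"]=np.load("w4T.npy")
p,r=pose();P=r.inv().apply((cloud(d,c).reshape(-1,3)-p))*1000;P=P.reshape(*d.shape,3)
v,u=np.indices(d.shape)
b=(d>0)&(u>235)&(u<315)&(v>150)&(v<300)
f=b&(P[...,1]>6)&(P[...,1]<36)&(P[...,2]>25)&(P[...,2]<40)
print("fin tops n",f.sum(),"z",np.percentile(P[f][:,2],[5,25,50,75,95]).round(1),"y",np.percentile(P[f][:,1],[1,50,99]).round(1),"x",np.percentile(P[f][:,0],[1,50,99]).round(1))
h=b&(np.abs(P[...,1])<9)&(P[...,2]<-2)&(P[...,2]>-16)
print("handle top",h.sum(),np.percentile(P[h],[2,50,98],axis=0).round(1))
bo=b&(np.abs(P[...,1])<4)&(P[...,2]>15)&(P[...,2]<40)
print("board",bo.sum(),np.percentile(P[bo],[2,50,98],axis=0).round(1))
```

```text
fin tops n 1331 z [31.4 32.2 33.2 36.6 39.3] y [ 6.2 18.9 28. ] x [-7.4 10.4 26.4]
handle top 1439 [[ -0.6  -8.3 -14.2]
 [  9.9  -1.5  -9.6]
 [ 21.4   8.1  -2.9]]
board 407 [[20.  -3.7 15.8]
 [24.9 -1.  22.8]
 [33.3  3.7 38.5]]
```

```bash
sed -i 's/1.5,29.5,54./1.3,29.2,53.6/' goal.py
python3 - <<'E'
from goal import *
tell([778.3,106.6],-12.7,0)
E
```

```text
lens [709.  122.2 280. ] focus [573.9 152.7 200. ] tcp [522.8 162.9 231.8] rpy [150.    0.   77.3]
now [472.1 174.3 224.1] [1.5007e+02 6.0000e-02 7.7160e+01]
shift tool axes now [ 0.1 48.9 19.2] turn tool rad [-0.0013  0.0021 -0.0016]
```

Emit:
drive_tool([
  [[0,6,2.4],[0,0.002,-0.0016],1],
  [[0,8,3.2],[0,0,0],1],
  [[0,8,3.2],[0,0,0],1],
  [[0,8,3.2],[0,0,0],1],
  [[0,8,3.2],[0,0,0],1],
  [[0,6,2.4],[0,0,0],1],
  [[0,4,1.4],[0,0,0],1],
  [[0,0.9,0.2],[0,0,0],1],
  [[0,0,0],[0,0,0],1],
  [[0,0,0],[0,0,0],1],
  [[0,0,0],[0,0,0],1],
])

```text
time_s: 14.43
tool_pos: [0.522, 0.1638, 0.2323]
tool_rot: [150.0, -0.0, 77.4]
force: [0.2, -0.9, -1.0]
grip_width: 0.0116
grasp_force: 39.9
```

Run:
```python
from goal import *
for i in range(4): 
    w,d,cw=grab("wrist"); print(pose()[0].round(4))
tell([778.3,106.6],-12.7,0)
W=cloud(d,cw);z=W[...,2];m=((z>.011)&(z<.027)&(W[...,0]>.65)&(np.abs(W[...,1]-.11)<.15)).astype(np.uint8)
k,l,s,_=cv2.connectedComponentsWithStats(m);i=1+np.argmax(s[1:,4]);print("foot",s[i],rect(W[l==i]))
p,d,c=grab("scene");s=cv2.resize(p[100:310,190:420],None,fx=2.8,fy=2.8,interpolation=cv2.INTER_CUBIC)
t,_,_=grab("top");t=cv2.resize(t[80:270,110:360],None,fx=2.4,fy=2.4,interpolation=cv2.INTER_CUBIC)
cv2.imwrite("pics/s5.png",s);cv2.imwrite("pics/t5.png",t);o=env.get_obs();print(o["time_s"],o["grip_width"])
```

```text
[0.5221 0.1638 0.2323]
[0.5221 0.1638 0.2324]
[0.5222 0.1637 0.2324]
[0.5222 0.1637 0.2324]
lens [709.  122.2 280. ] focus [573.9 152.7 200. ] tcp [522.8 162.9 231.8] rpy [150.    0.   77.3]
now [522.2 163.7 232.4] [ 1.4996e+02 -5.0000e-02  7.7370e+01]
shift tool axes now [-0.7  0.3  0.9] turn tool rad [ 0.0007 -0.0013  0.0007]
foot [ 286   91   94  120 9141] (array([778.2, 105.1]), array([168.4, 169.9]), 77.67)
14.7333 0.011568415037327157
```

View pics/s5.png

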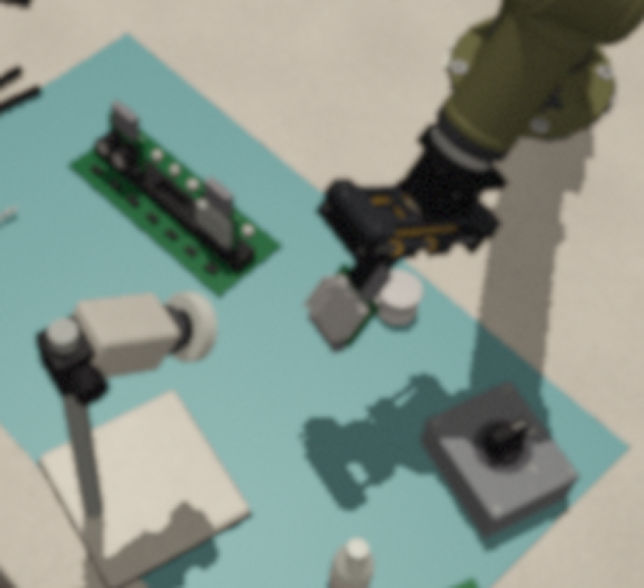

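View pics/t5.png

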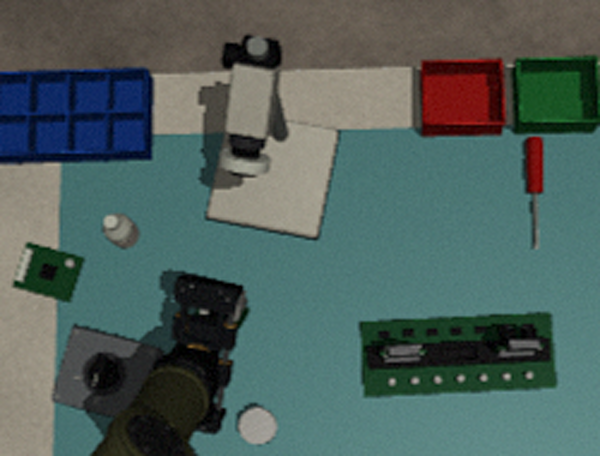

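The scene crop shows the heat sink at (338,310) facing the lens ring at (195,328). The other two modules are still plugged in and nothing has been disturbed. The top crop agrees. As a last check, I'll measure the fin-tip plane and the ring in the scene camera's depth image.

Run:
```python
from goal import *
p,d,c=grab("scene");W=cloud(d,c)*1000
lens,f,t,Rt=goal([778.3,106.6],-12.7);Rf=Rt*R.from_matrix(M.T)
inv=np.linalg.inv(c["T"])
for n,q in(("lens",lens),("focus",f)):
    k=inv[:3,:3]@(q/1000)+inv[:3,3];print(n,(k[:2]/k[2]*c["fx"]+[c["cx"],c["cy"]]).round(1))
L=Rf.inv().apply((W-f).reshape(-1,3)).reshape(W.shape)   # focus frame
m=(np.abs(L[...,0])<8)&(np.abs(L[...,1])<40)&(np.abs(L[...,2])<24)
q=L[m];A=np.c_[q[:,1:],np.ones(len(q))];k=np.linalg.lstsq(A,q[:,0],rcond=None)[0]
print("fins",m.sum(),"x med",np.median(q[:,0]).round(1),"tilt deg",np.degrees(k[:2]).round(1),"y",np.percentile(q[:,1],[1,50,99]).round(1),"z",np.percentile(q[:,2],[1,50,99]).round(1))
r=(np.hypot(L[...,1],L[...,2])<45)&(L[...,0]>140)&(L[...,0]<185)
q=L[r];print("ring",r.sum(),np.percentile(q,[2,50,98],axis=0).round(1).tolist())
```

```text
lens [262.2 215. ]
focus [305.2 209.3]
fins 215 x med -1.2 tilt deg [ 0.1 -0.4] y [-22.    4.1  28.9] z [-20.7   1.7  22.5]
ring 121 [[172.0, -22.9, -13.8], [180.3, 19.0, 18.8], [184.8, 31.9, 30.3]]
```

Run:
```python
from goal import *
lens,f,t,Rt=goal([778.3,106.6],-12.7);Rf=Rt*R.from_matrix(M.T)
for n in("scene","top"):
    p,d,c=grab(n);W=cloud(d,c);z=W[...,2]
    m=((z>.011)&(z<.026)&(np.abs(W[...,0]-.778)<.12)&(np.abs(W[...,1]-.107)<.12)).astype(np.uint8)
    k,l,s,_=cv2.connectedComponentsWithStats(m);i=1+np.argmax(s[1:,4]);print(n,"foot",s[i],rect(W[l==i]))
    L=Rf.inv().apply((W*1000-lens).reshape(-1,3)).reshape(W.shape)
    e=(np.abs(L[...,0]-5)<40)&(np.hypot(L[...,1],L[...,2])<60);q=L[e]
    for a in range(-10,40,5):
        b=q[(q[:,0]>=a)&(q[:,0]<a+5)]
        if len(b)>3:print(a,len(b),"y",b[:,1].min().round(1),b[:,1].max().round(1),"z max",b[:,2].max().round(1))
    h=(L[...,0]>60)&(L[...,0]<125)&(np.abs(L[...,1])<60)&(np.abs(L[...,2])<60);q=L[h]
    print("housing y",np.percentile(q[:,1],[2,98]).round(1),"z",np.percentile(q[:,2],[2,50,98]).round(1))
    if n=="top":
        e=(np.abs(z-.1137)<.01)&(np.abs(W[...,0]-.5)<.05)&(W[...,1]<-.04)&(W[...,1]>-.3)
        k,l,s,_=cv2.connectedComponentsWithStats(e.astype(np.uint8))
        for i in range(1,k):print("handle",s[i,4],rect(W[l==i]))
```

```text
scene foot [ 204  240   75   70 2654] (array([783.3, 107.4]), array([171.4, 169.7]), 77.73)
10 23 y -23.3 32.5 z max 29.7
15 38 y -23.8 33.6 z max 30.7
20 57 y -25.4 32.0 z max 30.0
25 149 y -30.6 34.2 z max 29.4
30 21 y -17.5 20.4 z max 23.7
housing y [-22.   28.2] z [-21.1  21.7  25.5]
top foot [ 196  130   55   49 1552] (array([778.8, 106.2]), array([175.1, 171.8]), 77.74)
0 10 y -13.6 16.2 z max 19.1
10 34 y -29.9 28.5 z max 33.3
15 33 y -29.0 28.9 z max 36.2
20 57 y -29.0 30.4 z max 36.6
25 48 y -27.4 32.0 z max 33.6
30 20 y -15.2 18.0 z max 21.1
35 15 y -17.9 19.8 z max 23.2
housing y [-23.7  26.9] z [-11.1  26.1  31.6]
handle 47 (array([ 503.6, -239.5]), array([10.4, 40.1]), 0.04)
handle 47 (array([501.3, -75.5]), array([36.1, 10.8]), 88.93)
```

All the views agree to about 2 mm and under 0.5°. I'll make one small correction and hand in.

Emit:
drive_tool([
  [[-1.3,0.5,1],[0,0,0],1],
  [[0,0,0],[0,0,0],1],
  [[0,0,0],[0,0,0],1],
  [[0,0,0],[0,0,0],1],
  [[0,0,0],[0,0,0],1],
  [[0,0,0],[0,0,0],1],
])

```text
time_s: 15.38
tool_pos: [0.523, 0.1621, 0.2318]
tool_rot: [150.0, -0.0, 77.3]
force: [-0.0, 0.7, -1.1]
grip_width: 0.0112
grasp_force: 39.9
```

```bash
python3 -c "
from goal import *
tell([778.3,106.0],-12.6,0)
print(env.sign_off())"
```

```text
lens [709.  121.5 280. ] focus [573.8 151.7 200. ] tcp [522.7 161.8 231.8] rpy [150.   -0.   77.4]
now [523.  162.1 231.8] [ 1.4996e+02 -5.0000e-02  7.7340e+01]
shift tool axes now [-0.4 -0.3 -0.1] turn tool rad [ 0.0007 -0.0002 -0.0012]
the job is handed in; nothing more can be done
None
```

I handed the job in at about 15 s: the knob was turned to its stop and sprang back (the light itself was not confirmed in the pictures), and the finned module is held at the focus point, squarely facing the lens to within about 2 mm, handle uppermost.

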